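Cap the stack-drilling pile and click the end stop home

ROBOT

A 6-joint arm with a two-finger parallel gripper is mounted at the origin on a cart in front of the work surface, level with it; the furniture and walls round the work are solid. World frame = base frame: x ahead of the robot, y to its left, z up, the work surface at z = 0. Lengths are in m, angles in rad, forces in N, time in s.
With the tool pointing down it reaches from about 0.35 to 0.85 m from the base axis. Payload 8.1 kg.
Tool frame: the origin (TCP) lies on the centre line of the jaws, within the pads' length; the fingertips stand robot.tips_ahead ahead of it and the grasp point (between the pads) lies 8 mm behind it (robot.tips_ahead is the distance from the TCP to the fingertips, in m); z points along the fingers, y is the direction in which the jaws open and shut (so a half turn about z gives the same grasp; the last joint's range is limited). The gripper opens to 93 mm and grips with 3 to 60 N. Pads are 15 mm wide; open, the fingers measure 128 mm over their backs; the gripper's body (75 mm by 188 mm) begins 65 mm behind the grasp point.
Start: joints at [-1.24, 0.13, 1.488, -0, 1.523, -0.085], TCP at [0.242, -0.549, 0.23] pointing down, gripper open.
Joint ranges: [-2.96, 2.96], [-0.89, 2.26], [0.02, 2.5], [-1.34, 4.48], [0, 2.73], [-2.66, 2.66]. Speed limits (rad/s): [2.39, 2.39, 2.79, 3.14, 3.14, 3.14].

INTERFACE

Orientations are given as a rotation vector (axis times angle).
In Python, from plant import monitor, eyes, job, robot gives the robot as it stands.
- The arm moves only by the tool servo_tool, never from a script. Its argument "plan" is a list that holds one entry, the list of rows, each a list of 7 numbers: the closure, from -1 (fully open) to 1 (shut), so that 0 is half open, then the shift along the world's x, y, z in mm, then the turn, a rotation vector about the world's x, y, z in rad. In form: [[[hand, dx, dy, dz, ax, ay, az], ...]]. A call has 1 to 12 rows; each row shifts and turns the commanded pose from where the row before left it; what a row does not reach is not made up. A row lasts 1/10 s, in which the tool goes at most 50 mm and 8.59 degrees, less where a joint would pass 70% of its speed; a pose out of reach is approached as far as the arm can. A call with a gripper value outside its range is refused whole. The fingers move at their own pace and stop on an object; "force" is the grip in N (left out, the last holds). Time passes only in rows, so rows that do not move let the fingers close. It gives the time, the measured TCP pose, the force and the opening at its end, in the units of the state.
- monitor.read_state(): the state, without advancing time (a new reading comes with each control period).
- eyes.read_camera(name): name is "scene" or "top" or "wrist"; returns the picture (384x512x3 uint8, red, green, blue); there is no depth.
- eyes.camera_info(name): a dict with "mtx" (3x3 intrinsics, pixels), "R" (3x3) and "t" (3): a world point X has camera coordinates R X + t. Camera axes: x right, y down, z forward; pixel columns grow to the right and rows downward; lengths in m; the calibration is good to about 2 mm. The wrist camera is an equidistant fisheye: a pixel r from the principal point sees the ray r / f radians off the axis. A picture is of the moment at which its call begins: read the wrist's pose just before it. camera_info takes no time and is no camera call; for the wrist camera it gives the pose at the moment of the call.
- job.close_job(): hands the job in, once; it reports no verdict.
The state is a dict: "t": time; "q": joint angles; "dq": joint speeds; "joint_torque": joint torques, N m; "tool_pos": TCP position; "orientation": TCP orientation; "force": force on the tool from outside, world axes, zero at the start; "wrist_torque": the same for the moment, N m; "opening": finger opening in m.
Only numpy, scipy, OpenCV 4.12 (cv2) and the standard library are available. Lean on these libraries where they do the work, as an engineer would, in place of code of your own. Each camera call takes 0.05 s, during which the arm holds its last target. There are 200 camera calls.

TASK

Lay the oak drilling block flat on top of the pile of plywood blanks in the drilling fixture, lined up with the pile; nobody has measured the pile, so lower the block gently until you feel it bear, and press it down with about 10 N while you still hold it, before letting go. Then push the fixture's blue sliding end stop towards the pile until it clicks fully home, with the block still lying square on the pile. Do not shove the carton of rivets or the tape measure about.

Things in the scene. Friction and masses are not known exactly. Their poses are not given: they have to be found in the camera images.
- block_center (a point): centre (half-way up) of the loose oak drilling block, 55 x 110 x 30 mm (its x, y, z), about 0.2 kg, with three small holes in its top; it starts flat on the bench, so its centre is 15 mm up. Grip it across the 55 mm width (x), at the middle of its length. Either end may point to the fixed stop.
- block: the same oak block; origin at the centre of its underside, axes as above
- fixture: stack-drilling fixture fixed to the bench; origin on the bench top directly below the pile's centre; z up; y runs along the pile's length, from the sliding end stop (-y) to the fixed one (+y). Aluminium bed 110 mm (x) by 290 mm (y from -205 to +85 mm), 20 mm thick. A low back rail at x = +34 to +42 mm rises 45 mm above the bench; both long sides are open above that, so fingers can straddle the pile
- pile_foot (a point): point on the bed, 20 mm above the bench, under the centre of the pile of plywood blanks (pinned together, so it moves as one): 55 mm (fixture x) by 110 mm (fixture y). It stands on a stiff sprung pad and yields straight down about 1 mm per 3 N, at most 15 mm. Its top is somewhere between 55 and 90 mm above the bench, different each time and not measured
- fixed_stop (a point): middle of the top edge of the inner face of the fixed dark steel end stop: fixture y = +58 mm, 115 mm above the bench; the stop is 70 mm wide and 14 mm thick
- end_stop (a joint): travel of the sliding end stop along fixture +y, m: 0 fully back, 0.060 home (end of travel). Its face is at fixture y = -118 mm + travel; at home 3 mm clear of the pile. It starts fully back, held there by an over-centre spring strut at its side (on the +x side): it takes about 11 N to start it, less and less up to dead centre at 0.035; past about 0.040 the spring snaps it home by itself and holds it there with about 7 N; let go short of that, it springs back
- knob (a point): centre of the black round knob of the sliding end stop, 102 mm above the bench; 24 mm across, from 86 to 118 mm above the bench, on a 14 mm stem; it does not turn. It stands 55 mm behind (fixture -y of) the face of the stop's blue upright (12 mm thick, 70 mm wide, top 115 mm above the bench) and moves with it
- rivet_carton: small open cardboard carton of rivets, about 97 x 85 x 61 mm, standing loose at the right; origin at the centre of its underside; leave it
- tape_measure: black and yellow tape measure, 36 x 79 x 66 mm, standing loose at the front left; origin at the centre of its underside; leave it

How it is judged:
On the way, in this order (a step that is already met when the one before it is completed fails the run):
1. the block, still held and lined up with the pile, is pressed down on it with more than 4 N (x of block_center in the frame of fixture between -0.007 and 0.007 m and y of block_center in the frame of fixture between -0.007 and 0.007 m and z of block_center in the frame of fixture between 0.058 and 0.11 m and angle between block_center's own z axis and vertical below 0.08 rad and angle between the y axis of block_center and the y axis of fixture, either way round below 0.1 rad and contact force between block and fixture above 4 N and contact force between the fingers and block above 2 N), for 0.2 s.
2. the block lies released on the pile with the sliding end stop still fully back (x of block_center in the frame of fixture between -0.007 and 0.007 m and y of block_center in the frame of fixture between -0.007 and 0.007 m and z of block_center in the frame of fixture between 0.058 and 0.11 m and angle between block_center's own z axis and vertical below 0.08 rad and angle between the y axis of block_center and the y axis of fixture, either way round below 0.1 rad and contact force between block and fixture above 0.5 N and contact force between the fingers and block below 0.3 N and linear speed of block below 0.02 m/s and value of joint end_stop below 0.03 m), for 0.2 s.
3. the sliding end stop has clicked home, the block lying on the pile (x of block_center in the frame of fixture between -0.007 and 0.007 m and y of block_center in the frame of fixture between -0.007 and 0.007 m and z of block_center in the frame of fixture between 0.058 and 0.11 m and angle between block_center's own z axis and vertical below 0.08 rad and angle between the y axis of block_center and the y axis of fixture, either way round below 0.1 rad and contact force between block and fixture above 0.5 N and contact force between the fingers and block below 0.3 N and linear speed of block below 0.02 m/s and value of joint end_stop above 0.057 m), for 0.2 s.
At the end, for the whole second after the job is handed in: The oak block lies released and at rest on the pile, flat (within 0.08 rad), its centre within 7 mm of the pile's centre along both of the fixture's axes and its length within 0.10 rad of the pile's; the sliding end stop is home (travel over 0.057 m) (all of step 3); the robot touches nothing.
It fails at once if the block is slammed or forced onto the fixture (over 45 N) (contact force between block and fixture above 45 N).
It fails at once if the rivet carton is shoved more than 30 mm (distance of rivet_carton from where it was at the start of the episode above 0.03 m).
It fails at once if the tape measure is shoved more than 30 mm (distance of tape_measure from where it was at the start of the episode above 0.03 m).
It also fails if it takes over 58 s, if anything falls off the work surface, if the arm or the gripper's body presses on something with over 40 N, if the wrist force passes 120 N, or if a joint passes its speed limit or range.

## Working session

There is one attempt and no reset: what is moved stays moved. The work goes in short steps, Python scripts to look and compute and a tool call to move; the robot and the scene stay as the last step left them, time stands still between calls to the robot, and variables do not carry over. Pictures are saved under pics/ and viewed, about 8 in all and at most 12, crops included, and the job is handed in when it is done.

Besides the shell and the picture viewer there is one more tool, called after "Request:" as name([rows], argument=value, ...), one row to a line, values as JSON. servo_tool: Moves the arm, as the interface text tells. Its arguments: {"type":"object","properties":{"plan":{"type":"array"},"force":{"type":"number"}},"required":["plan"]}

```bash
ls; mkdir -p pics; python3 - <<'E'
from plant import monitor, eyes, job, robot
import cv2,numpy as np
print(robot.tips_ahead, monitor.read_state())
for n in ("scene","top"):
    im=eyes.read_camera(n); cv2.imwrite(f"pics/{n}0.png",cv2.cvtColor(im,cv2.COLOR_RGB2BGR))
    i=eyes.camera_info(n); print(n,i["mtx"],i["R"],i["t"], -i["R"].T@i["t"])
E
```

```text
pics
0.011 {'t': 0.0, 'q': array([-1.24040535e+00,  1.31161864e-01,  1.48926090e+00,  2.04527520e-05,
        1.52299780e+00, -8.53636969e-02]), 'dq': array([-0.00028878,  0.00030619,  0.00053071, -0.00034141, -0.00163041,
       -0.00079559]), 'joint_torque': array([-5.46946903e-04, -5.59851873e+01, -4.91753948e+01,  7.65975472e-02,
        3.53364414e-02, -1.20861901e-04]), 'tool_pos': array([ 0.24219883, -0.54835109,  0.22859711]), 'orientation': array([-3.07218065e+00, -6.47996107e-01,  3.18858008e-04]), 'force': array([-0.11786506, -0.82312552, -0.38842047]), 'wrist_torque': array([ 0.04600176,  0.03027627, -0.0630867 ]), 'opening': 0.09332442094008533}
scene [[347.79304826   0.         250.87615084]
 [  0.         347.79304826 194.57741276]
 [  0.           0.           1.        ]] [[-0.78391017 -0.62060752  0.01819739]
 [-0.26477246  0.3076451  -0.91392015]
 [ 0.56158738 -0.72124947 -0.40548591]] [0.33337763 0.21060676 0.91583822] [-0.1972222   0.80265235  0.55777066]
top [[377.11642704   0.         250.33633158]
 [  0.         377.11642704 187.02248079]
 [  0.           0.           1.        ]] [[ 0.01117322 -0.99992857  0.00424349]
 [-0.98993206 -0.01166016 -0.14106226]
 [ 0.14110166 -0.00262465 -0.98999163]] [-0.0392062   0.47058181  1.0186037 ] [ 0.32255541 -0.03104286  1.07495685]
```

View pics/scene0.png

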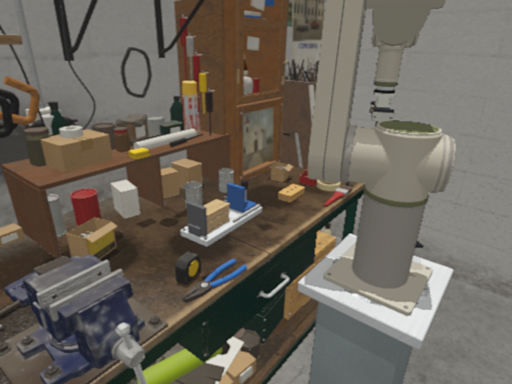

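View pics/top0.png

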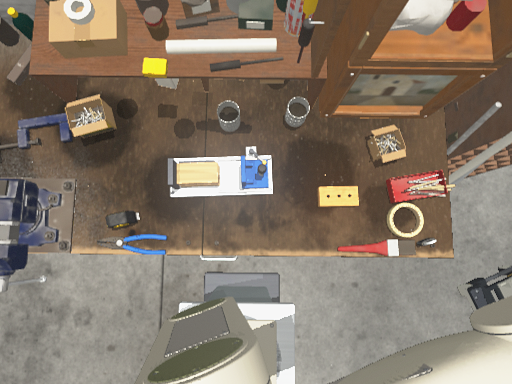

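The scene picture shows the fixture at about (220,215), with the fixed stop on its left and the blue stop on its right. In the top picture the pile is at (197,175), the blue stop and knob at (257,172), the oak block at (338,196), the rivet carton at (388,145) and the tape at (124,219). Next I'll measure the block and the fixture.

```bash
cat > h.py <<'E'
from plant import monitor, eyes, job, robot
import cv2,numpy as np
def ray(n,uv,info=None):
    i=info or eyes.camera_info(n); R,t,K=i["R"],i["t"],i["mtx"]
    uv=np.atleast_2d(uv).astype(float)
    d=np.c_[(uv-K[:2,2])/[K[0,0],K[1,1]],np.ones(len(uv))]@R
    return -R.T@t,d
def onplane(n,uv,z):
    c,d=ray(n,uv); return c+d*((z-c[2])/d[:,2])[:,None]
def proj(n,X):
    i=eyes.camera_info(n); p=(i["R"]@np.atleast_2d(X).T).T+i["t"]; p=p@i["mtx"].T; return p[:,:2]/p[:,2:]
E
python3 - <<'E'
from h import *
im=cv2.imread("pics/top0.png"); hsv=cv2.cvtColor(im,cv2.COLOR_BGR2HSV)
def big(m,box):
    x0,y0,x1,y1=box; k=np.zeros_like(m); k[y0:y1,x0:x1]=m[y0:y1,x0:x1]
    c=max(cv2.findContours(k,cv2.RETR_EXTERNAL,cv2.CHAIN_APPROX_NONE)[0],key=cv2.contourArea)
    return c[:,0,:]
def show(name,c,z):
    P=onplane("top",c,z)[:,:2]; r=cv2.minAreaRect((P*1000).astype(np.float32))
    print(name,"px",c.min(0),c.max(0),"rect mm",r)
show("block",big(cv2.inRange(hsv,(15,80,120),(32,255,255)),(300,170,375,225)),.03)
print(hsv[196,345],hsv[190,182],hsv[175,200],hsv[175,254],hsv[186,230],hsv[150,252])
w=cv2.inRange(hsv,(0,0,170),(180,50,255)); c=big(w,(150,135,290,205)); show("bed",c,.02)
show("pile z.07",big(cv2.inRange(hsv,(12,60,120),(32,255,255)),(170,150,225,200)),.07)
b=cv2.inRange(hsv,(100,120,50),(125,255,255)); show("blue",big(b,(230,140,290,205)),.115)
cv2.imwrite("pics/crop1.png",cv2.resize(im[140:215,155:375],None,fx=3.6,fy=3.6,interpolation=cv2.INTER_CUBIC))
E
```

```text
block px [318 186] [358 206] rect mm ((449.1587219238281, -278.6801452636719), (56.219329833984375, 112.87362670898438), 0.6755253672599792)
[ 25 106 247] [  0   0 248] [ 24  72 245] [109 141 226] [  0   0 247] [110  10 156]
bed px [170 146] [272 196] rect mm ((518.42822265625, 50.77904510498047), (138.61074829101562, 288.7681579589844), 2.6598000526428223)
pile z.07 px [176 162] [219 186] rect mm ((500.4818115234375, 109.86382293701172), (65.77001190185547, 115.91422271728516), 2.745398998260498)
blue px [241 156] [267 187] rect mm ((500.2743835449219, -42.54656982421875), (81.48312377929688, 67.3283920288086), 0.6954928040504456)
```

View pics/crop1.png

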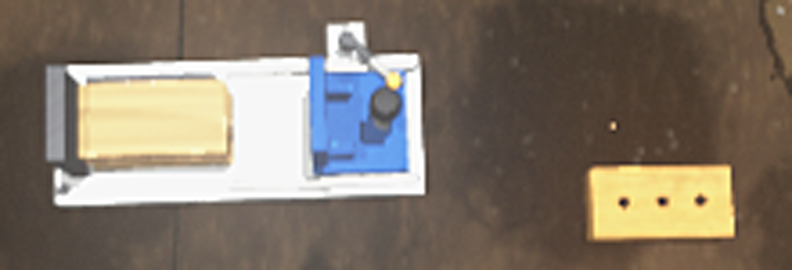

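The enlarged crop shows the pile against the fixed stop at (155,120), the knob at (385,105), the strut running from (345,40) to (393,80), and the oak block at (660,203). The fixture's yaw is about +2.5°. I'll fit the bed edges while the arm is still out of the way.

```bash
python3 - <<'E'
from h import *
im=cv2.imread("pics/top0.png"); g=cv2.cvtColor(im,cv2.COLOR_BGR2GRAY).astype(float)
def edge(cols,r0,r1):  # sub-pixel bright->dark crossing going down
    out=[]
    for u in cols:
        p=g[r0:r1,u]; k=np.where((p[:-1]>=150)&(p[1:]<150))[0]
        if len(k): k=k[-1]; out.append((u,r0+k+(p[k]-150)/(p[k]-p[k+1])))
    return np.array(out)
e=edge(range(182,266),188,204); near=onplane("top",e,.02)
a=np.polyfit(near[:,1],near[:,0],1); print("near x(y)",a,"yaw",-np.arctan(a[0]),"res",np.std(near[:,0]-np.polyval(a,near[:,1])))
rt=[]
for v in range(160,192):
    p=g[v,262:282]; k=np.where((p[:-1]>=150)&(p[1:]<150))[0]
    if len(k): k=k[-1]; rt.append((262+k+(p[k]-150)/(p[k]-p[k+1]),v))
R=onplane("top",rt,.02); b=np.polyfit(R[:,0],R[:,1],1); print("right y(x)",b,np.std(R[:,1]-np.polyval(b,R[:,0])))
th=-np.arctan(a[0]); ex=np.array([np.cos(th),np.sin(th)]); ey=np.array([-np.sin(th),np.cos(th)])
x=.5
for _ in range(20): y=b[0]*x+b[1]; x=a[0]*y+a[1]
C=np.array([x,y]); o=C+55e-3*ex+205e-3*ey; print("corner",C,"origin",o,"yaw",th,"knob",o-.173*ey)
s=cv2.imread("pics/scene0.png"); cv2.imwrite("pics/crop2.png",cv2.resize(s[170:250,170:320],None,fx=5,fy=5,interpolation=cv2.INTER_CUBIC))
# checks: expected projections
for n,p in (("fixed stop",(0,.058,.115)),("knob top",(0,-.173,.118))):
    X=np.r_[o+p[0]*ex+p[1]*ey,p[2]]; print(n,X,proj("top",X),proj("scene",X))
E
```

```text
near x(y) [-0.0469053   0.45080765] yaw 0.04687094996610234 res 0.00039750176590662857
right y(x) [ 0.04660387 -0.11852996] 0.0004589392453598918
corner [ 0.4553719  -0.09730786] origin [0.50070647 0.11004396] yaw 0.04687094996610234 knob [ 0.50881218 -0.06276605]
fixed stop [0.49798895 0.16798026 0.115     ] [[172.51156322 171.32217409]] [[197.0148911  203.14959431]]
knob top [ 0.50881218 -0.06276605  0.118     ] [[261.8546444  168.03731504]] [[243.80281957 179.70707247]]
```

View pics/crop2.png

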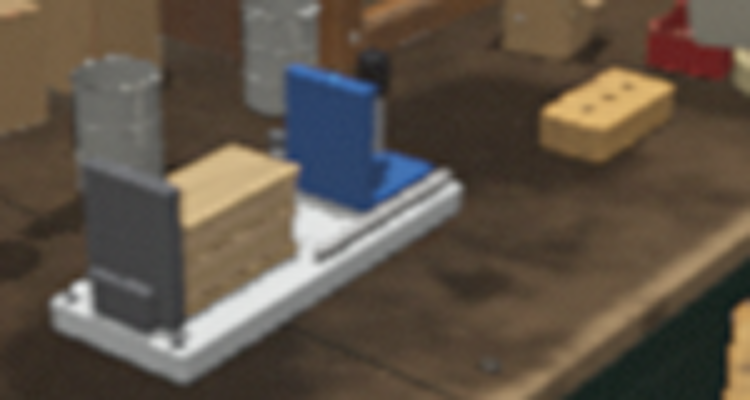

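Request:
servo_tool([
  [[-1,26,33,-10,0,0,0.146],[-1,26,33,-10,0,0,0.146],[-1,26,33,-10,0,0,0.146],[-1,26,33,-10,0,0,0.146],[-1,26,33,-10,0,0,0.146],[-1,26,33,-10,0,0,0.146],[-1,26,33,-10,0,0,0.146],[-1,25,38,-10,0,0,0.145],[-1,0,0,0,0,0,0],[-1,0,0,0,0,0,0]],
], force=25)

```text
t: 1.1
tool_pos: [0.4494, -0.2788, 0.149]
orientation: [-2.206, -2.235, 0.001]
force: [-0.6, -0.4, 0.3]
opening: 0.0933
```

The scene crop agrees: the pile is square behind the fixed stop, and the knob sits behind the blue upright. The projected knob top at (262,168) matches the image. Now I'll go down and grip.

Request:
servo_tool([
  [[-1,0,0,-35,0,0,0],[-1,0,0,-35,0,0,0],[-1,0,0,-35,0,0,0],[-1,0,0,-20,0,0,0],[-1,0,0,-8,0,0,0],[-1,0,0,0,0,0,0],[1,0,0,0,0,0,0],[1,0,0,0,0,0,0],[1,0,0,0,0,0,0],[1,0,0,0,0,0,0],[1,0,0,0,0,0,0],[1,0,0,0,0,0,0]],
], force=25)

```text
t: 2.3
tool_pos: [0.4496, -0.28, 0.017]
orientation: [2.208, 2.235, 0.0]
force: [-1.2, 0.8, 3.2]
opening: 0.0549
```

Request:
servo_tool([
  [[1,0,0,30,0,0,0],[1,0,0,40,0,0,0],[1,0,0,40,0,0,0],[1,0,10,40,0,0,0],[1,8,55,0,0,0,0.006],[1,8,45,0,0,0,0.006],[1,8,45,0,0,0,0.006],[1,8,45,0,0,0,0.006],[1,8,45,0,0,0,0.005],[1,6,45,0,0,0,0.005],[1,5,45,0,0,0,0],[1,0,30,0,0,0,0]],
])

```text
t: 3.5
tool_pos: [0.4992, 0.0825, 0.1662]
orientation: [-2.167, -2.273, -0.0]
force: [0.0, -0.0, -1.3]
opening: 0.0546
```

Request:
servo_tool([
  [[1,0,28,0,0,0,0],[1,0,0,0,0,0,0],[1,0,0,0,0,0,0]],
])

```text
t: 3.8
tool_pos: [0.4991, 0.1079, 0.1661]
orientation: [-2.167, -2.274, 0.002]
force: [-0.1, 0.4, -1.7]
opening: 0.0552
```

```bash
python3 - <<'E'
from h import *
s=monitor.read_state(); print(s["tool_pos"],s["orientation"],s["force"],s["opening"])
i=eyes.camera_info("wrist"); print(i, -i["R"].T@i["t"])
for n in("wrist","top"):cv2.imwrite(f"pics/{n}1.png",cv2.cvtColor(eyes.read_camera(n),cv2.COLOR_RGB2BGR))
a=cv2.imread("pics/top1.png")[110:215,150:300]
cv2.imwrite("pics/crop3.png",cv2.resize(a,None,fx=3,fy=3))
w=cv2.imread("pics/wrist1.png"); a=cv2.resize(a,None,fx=2,fy=2); c=np.zeros((384,812,3),np.uint8); c[:,:512]=w; c[:210,512:]=a; cv2.imwrite("pics/both1.png",c)
E
```

```text
[0.49910087 0.10792009 0.16614226] [-2.16743804e+00 -2.27364449e+00  1.61059345e-03] [-0.09175993  0.37252622 -1.71945018] 0.0551983724525605
{'mtx': array([[297.31863964,   0.        , 257.8988284 ],
       [  0.        , 297.31863964, 193.5041269 ],
       [  0.        ,   0.        ,   1.        ]]), 'R': array([[ 0.99881338,  0.04867108, -0.00171976],
       [ 0.04729584, -0.96095809,  0.2726218 ],
       [ 0.01161618, -0.27237964, -0.96211974]]), 't': array([-0.50389723,  0.06558151,  0.35445986])} [0.49608009 0.18409396 0.32228729]
```

```bash
python3 -c "
import cv2;c=cv2.imread('pics/both1.png');cv2.imwrite('pics/both1s.png',c[:,:800])"
```

```text
(no output)
```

View pics/both1s.png

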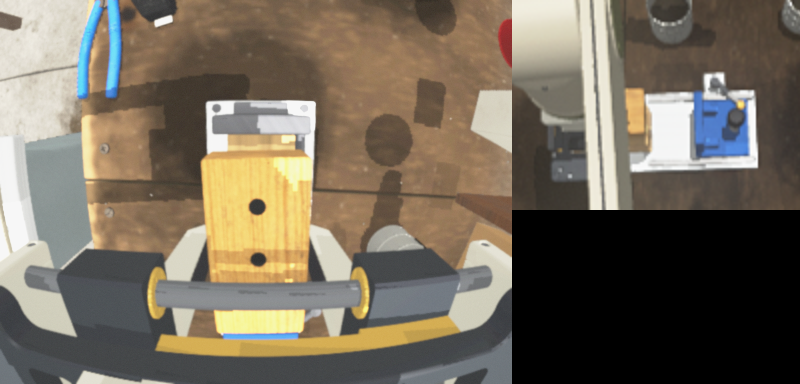

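The wrist picture shows the block held straight. The end hole is at (257,207), the middle hole at (258,259), and the fixed stop's inner top edge is at about row 133, columns 212 to 311. I'll cross-check those positions.

```bash
cat >> h.py <<'E'
def fish(uv,z,i):
    K=i["mtx"]; d=(np.atleast_2d(uv).astype(float)-K[:2,2])/K[0,0]; r=np.linalg.norm(d,axis=1)
    v=np.c_[d*(np.sin(r)/r)[:,None],np.cos(r)]@i["R"]; c=-i["R"].T@i["t"]
    return c+v*((z-c[2])/v[:,2])[:,None]
E
python3 - <<'E'
from h import *
i=eyes.camera_info("wrist"); w=cv2.imread("pics/wrist1.png"); g=cv2.cvtColor(w,cv2.COLOR_BGR2GRAY)
m=cv2.inRange(g,0,60)
for (u,v) in((257,207),(258,259)):
    k=m[v-14:v+15,u-14:u+15]; M=cv2.moments(k,True); p=(u-14+M['m10']/M['m00'],v-14+M['m01']/M['m00']); print("hole",p,fish(p,.179,i))
print("stop inner",fish([(212,133),(311,132)],.115,i).round(4))
th=.047;o=np.array([.5007,.1100])
for x in(-.035,.035): print("expected",o+x*np.array([np.cos(th),np.sin(th)])+.058*np.array([-np.sin(th),np.cos(th)]))
print("block end edge",fish([(203,157),(307,154)],.179,i).round(4))
print(g[120:150,230],g[196:220,257])
E
```

```text
hole (256.74074074074076, 206.42222222222222) [[0.49789153 0.13554131 0.179     ]]
hole (257.9741379310345, 258.9568965517241) [[0.49992305 0.1053952  0.179     ]]
stop inner [[0.4648 0.1668 0.115 ]
 [0.534  0.1708 0.115 ]]
expected [0.46301365 0.16629156]
expected [0.53293635 0.16958035]
block end edge [[0.4703 0.1598 0.179 ]
 [0.5213 0.1636 0.179 ]]
[136 137 134 135 135 134 133 133 132 131 130 128 124 123 146 171 183 185
 185 184 186 185 185 186 189 203 217 220 220 216] [211 206 162  94  56  56  57  58  56  55  57  55  58  57  56  58  57  57
  93 159 201 207 208 206]
```

Both views agree to a few mm. I'll shift +2 in x and +2.5 in y, then go down in short steps and watch the force.

Request:
servo_tool([
  [[1,2,2.5,0,0,0,0],[1,0,0,-20,0,0,0],[1,0,0,-20,0,0,0],[1,0,0,-12,0,0,0],[1,0,0,-4,0,0,0],[1,0,0,0,0,0,0]],
])

```text
t: 4.5
tool_pos: [0.5013, 0.1097, 0.1102]
orientation: [-2.17, -2.271, 0.001]
force: [0.6, 0.3, -2.8]
opening: 0.0549
```

Request:
servo_tool([
  [[1,0,0,-2,0,0,0],[1,0,0,-2,0,0,0],[1,0,0,-2,0,0,0],[1,0,0,0,0,0,0]],
])

```text
t: 4.9
tool_pos: [0.5016, 0.1102, 0.1047]
orientation: [2.17, 2.272, 0.0]
force: [-0.4, 0.1, -2.6]
opening: 0.0553
```

Bottom is at about 88 mm and nothing felt yet, so I'll carry on.

Request:
servo_tool([
  [[1,0,0,-2,0,0,0],[1,0,0,-2,0,0,0],[1,0,0,-2,0,0,0],[1,0,0,0,0,0,0]],
])

```text
t: 5.3
tool_pos: [0.5015, 0.1101, 0.0985]
orientation: [-2.17, -2.272, 0.0]
force: [-0.3, 0.1, -0.1]
opening: 0.0551
```

Request:
servo_tool([
  [[1,0,0,-1.5,0,0,0],[1,0,0,-1.5,0,0,0],[1,0,0,0,0,0,0]],
])

```text
t: 5.6
tool_pos: [0.5017, 0.1101, 0.0962]
orientation: [2.17, 2.272, 0.0]
force: [-4.3, -0.5, 7.1]
opening: 0.0552
```

Request:
servo_tool([
  [[1,0,0,-0.5,0,0,0],[1,0,0,0,0,0,0],[1,0,0,0,0,0,0],[1,0,0,0,0,0,0],[1,0,0,0,0,0,0]],
])

```text
t: 6.1
tool_pos: [0.5017, 0.1101, 0.0959]
orientation: [2.17, 2.272, 0.0]
force: [-3.9, 0.3, 7.0]
opening: 0.0546
```

```bash
python3 - <<'E'
from h import *
s=monitor.read_state(); print(s["tool_pos"],s["orientation"],s["force"],s["wrist_torque"],s["opening"])
i=eyes.camera_info("wrist")
w=cv2.cvtColor(eyes.read_camera("wrist"),cv2.COLOR_RGB2BGR); cv2.imwrite("pics/wrist2.png",w)
cv2.imwrite("pics/crop4.png",cv2.resize(w[80:340,150:370],None,fx=2.2,fy=2.2,interpolation=cv2.INTER_CUBIC))
E
```

```text
[0.5017324  0.11014963 0.09594821] [2.16955464e+00 2.27185222e+00 3.95283089e-04] [-3.93225576  0.31002249  6.96509987] [-0.0643214   0.72530239  0.00865049] 0.05455106447478973
```

View pics/crop4.png

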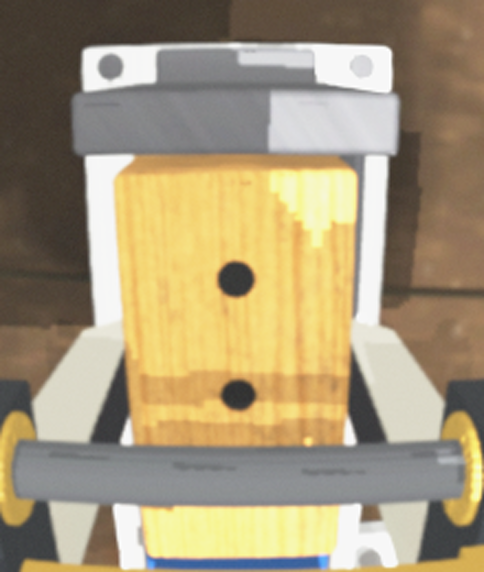

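The block is in line with the stop in x: the stop's centre is at column 236 and the block's at 235. The gap to the stop runs from row 153 to about 172. I'll work out the y error before letting go.

```bash
python3 - <<'E'
from h import *
i=eyes.camera_info("wrist")
f=lambda p:(150+p[0]/2.2,80+p[1]/2.2)
A=fish([f((75,153)),f((397,154))],.115,i); B=fish([f((117,176)),f((356,168))],.109,i); H=fish([f((235,279)),f((237,394))],.109,i)
print(A,B,H,sep="\n")
ey=np.array([-np.sin(.047),np.cos(.047)]); ex=np.array([ey[1],-ey[0]])
O=A.mean(0)[:2]-.058*ey
for n,P in(("edge",B.mean(0)[:2]-.055*ey),("hole",H[1,:2])): print(n,[(P-O)@ex,(P-O)@ey])
E
```

```text
[[0.46451599 0.16744352 0.115     ]
 [0.53363158 0.17045962 0.115     ]]
[[0.47275414 0.16166857 0.109     ]
 [0.52601331 0.16598222 0.109     ]]
[[0.50024632 0.13877952 0.109     ]
 [0.50210727 0.10883946 0.109     ]]
edge [np.float64(6.87557677920731e-05), np.float64(-0.002135071650183889)]
hole [np.float64(0.00020590301827531655), np.float64(-0.0021882534301711004)]
```

The block is centred within 0.2 mm in x and 2 mm in y. I'll ease the load, release and rise.

Request:
servo_tool([
  [[1,0,0,1,0,0,0],[1,0,0,1,0,0,0],[1,0,0,0,0,0,0],[0.3,0,0,0,0,0,0],[-0.5,0,0,0,0,0,0],[-1,0,0,0,0,0,0],[-1,0,0,0,0,0,0],[-1,0,0,0,0,0,0],[-1,0,0,0,0,0,0]],
])

```text
t: 7.05
tool_pos: [0.5015, 0.1101, 0.097]
orientation: [-2.17, -2.272, 0.0]
force: [-0.2, 0.3, 0.7]
opening: 0.0899
```

Request:
servo_tool([
  [[-1,0,0,10,0,0,0],[-1,0,0,20,0,0,0],[-1,0,0,40,0,0,0],[-1,0,0,40,0,0,0],[-1,0,0,0,0,0,0],[-1,0,0,0,0,0,0]],
])

```text
t: 7.65
tool_pos: [0.5026, 0.1102, 0.2092]
orientation: [2.168, 2.27, 0.004]
force: [-0.2, 0.1, -0.5]
opening: 0.0928
```

```bash
python3 - <<'E'
from h import *
s=monitor.read_state(); print(s["tool_pos"],s["orientation"],s["force"],s["opening"])
i=eyes.camera_info("wrist"); np.savez("w3.npz",**i)
w=cv2.cvtColor(eyes.read_camera("wrist"),cv2.COLOR_RGB2BGR); cv2.imwrite("pics/wrist3.png",w)
cv2.imwrite("pics/crop5.png",cv2.resize(w[80:384,130:390],None,fx=1.9,fy=1.9,interpolation=cv2.INTER_CUBIC))
E
```

```text
[0.50261714 0.11023501 0.20917007] [2.16808733 2.27028572 0.00443856] [-0.23118277  0.13950626 -0.5214168 ] 0.0928267721184073
```

View pics/crop5.png

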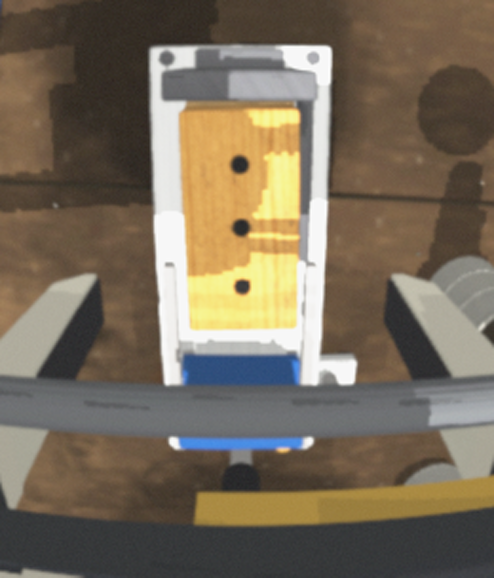

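The block lies square and released on the pile. The holes at (239,163), (241,227) and (242,287) are in line, the stop is back, and the knob is at (240,478). Now I'll go behind the knob with closed fingers.

Request:
servo_tool([
  [[-1,2,-30,0,0,0,0],[1,2,-45,0,0,0,0],[1,2,-45,0,0,0,0],[1,2,-45,0,0,0,0],[1,0,-45,0,0,0,0],[1,0,-10,0,0,0,0],[1,0,0,0,0,0,0],[1,0,0,-35,0,0,0],[1,0,0,-35,0,0,0],[1,0,0,-25,0,0,0],[1,0,0,-11,0,0,0],[1,0,0,0,0,0,0]],
])

```text
t: 8.9
tool_pos: [0.508, -0.1081, 0.099]
orientation: [-2.165, -2.27, 0.003]
force: [0.0, -0.5, -0.4]
opening: 0.0095
```

Request:
servo_tool([
  [[1,0,8,0,0,0,0],[1,0,8,0,0,0,0],[1,0,5,0,0,0,0],[1,0,5,0,0,0,0],[1,0,0,0,0,0,0]],
])

```text
t: 9.4
tool_pos: [0.5102, -0.0837, 0.102]
orientation: [2.168, 2.271, 0.001]
force: [0.7, -0.4, 0.1]
opening: 0.0004
```

Request:
servo_tool([
  [[1,0,4,0,0,0,0],[1,0,4,0,0,0,0],[1,0,4,0,0,0,0],[1,-1,4,0,0,0,0],[1,0,0,0,0,0,0]],
])

```text
t: 9.9
tool_pos: [0.5094, -0.0694, 0.102]
orientation: [2.168, 2.269, -0.001]
force: [1.9, -7.8, 1.3]
opening: 0.0005
```

Request:
servo_tool([
  [[1,0,4,0,0,0,0],[1,0,4,0,0,0,0],[1,-0.5,4,0,0,0,0],[1,-0.5,4,0,0,0,0],[1,0,4,0,0,0,0],[1,0,4,0,0,0,0],[1,-0.5,4,0,0,0,0],[1,0,4,0,0,0,0],[1,0,2,0,0,0,0],[1,0,0,0,0,0,0],[1,0,0,0,0,0,0]],
])

```text
t: 11.0
tool_pos: [0.5069, -0.0338, 0.101]
orientation: [-2.169, -2.272, 0.0]
force: [-0.4, -0.2, -0.2]
opening: 0.0005
```

The force has dropped to zero, so it should have snapped home. I'll back off, rise clear and check.

Request:
servo_tool([
  [[1,0,-20,0,0,0,0],[1,0,-40,0,0,0,0],[1,0,-20,30,0,0,0],[1,0,-45,30,0,0,0],[1,-20,-45,30,0,0,0],[1,-30,-40,20,0,0,0],[1,-30,-40,0,0,0,0],[1,-30,-40,0,0,0,0],[1,0,0,0,0,0,0],[1,0,0,0,0,0,0]],
])

```text
t: 12.0
tool_pos: [0.4011, -0.3126, 0.2034]
orientation: [-2.174, -2.268, -0.0]
force: [-0.0, -0.6, -0.3]
opening: 0.0001
```

```bash
python3 - <<'E'
from h import *
s=monitor.read_state(); print(s["tool_pos"],s["force"])
T,S=[cv2.cvtColor(eyes.read_camera(n),cv2.COLOR_RGB2BGR) for n in("top","scene")]
cv2.imwrite("pics/top4.png",T)
hsv=cv2.cvtColor(T,cv2.COLOR_BGR2HSV)
def rect(m,box,z):
    x0,y0,x1,y1=box; k=np.zeros_like(m); k[y0:y1,x0:x1]=m[y0:y1,x0:x1]
    c=max(cv2.findContours(k,cv2.RETR_EXTERNAL,cv2.CHAIN_APPROX_NONE)[0],key=cv2.contourArea)[:,0]
    return c.min(0),c.max(0),cv2.minAreaRect((onplane("top",c,z)[:,:2]*1000).astype(np.float32))
print(rect(cv2.inRange(hsv,(12,85,120),(32,255,255)),(165,140,235,205),.112))
th=.047;o=np.array([.5012,.1103]);ex=np.array([np.cos(th),np.sin(th)]);ey=np.array([-ex[1],ex[0]])
for n,p in(("knob top home",(0,-.113,.118)),("upright top edge home -x",(-.035,-.058,.115)),("upright top home +x",(.035,-.058,.115))):
    X=np.r_[o+p[0]*ex+p[1]*ey,p[2]]; print(n,proj("top",X),proj("scene",X))
a=cv2.resize(T[140:210,155:285],None,fx=6,fy=6,interpolation=cv2.INTER_CUBIC)[:,:780]; b=cv2.resize(S[170:245,170:270],None,fx=2.2,fy=2.2)
c=np.zeros((420+165,780,3),np.uint8); c[:420]=a; c[420:,:220]=b[:165,:220]; cv2.imwrite("pics/fin.png",c)
E
```

```text
[ 0.40107494 -0.31261613  0.20342868] [-0.01841295 -0.57395578 -0.31098067]
(array([174, 160], dtype=int32), array([217, 185], dtype=int32), ((495.109375, 108.95475769042969), (66.18783569335938, 110.88432312011719), 3.6178884506225586))
knob top home [[238.52947348 168.63937628]] [[232.81772397 184.89422905]]
upright top edge home -x [[217.62999193 182.95376772]] [[230.68364408 193.60667417]]
upright top home +x [[216.99456099 156.36135142]] [[213.88718451 188.26527212]]
```

View pics/fin.png

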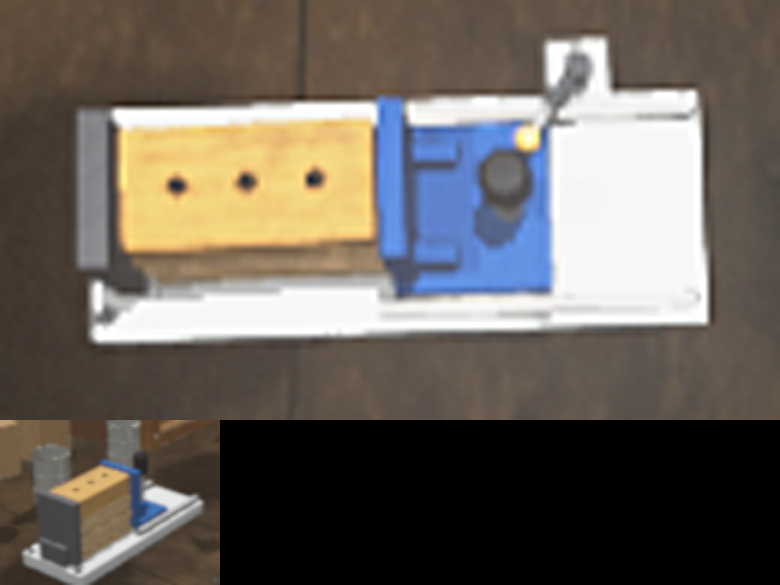

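The knob top is at (238.8,168.7) px, against (238.5,168.6) predicted for home. The block lies square between the stops, and the arm is clear. I'll hand it in.

```bash
python3 -c "
from plant import job; print(job.close_job())"
```

```text
the job is handed in; nothing more can be done
None
```

The job is done and handed in at about 12 s. The oak block lies flat on the pile, and the blue end stop is home. Handing in gave no verdict.

- **Block:** I lowered it in small steps and felt it bear with its underside at about 80 mm. I pressed with about 9 N while holding it, from a 7 N wrist reading plus roughly 2 N of block weight. Then I eased off and let go.
- **End stop:** I pushed the knob with closed fingers. The force read about 8 N part way and fell to zero when the stop snapped home.

**Last checks:**
- **Alignment:** before release, the wrist view put the block within 0.2 mm in x and about 2 mm short in y of the pile's centre. After the click, the top view shows it square between the stops. My rectangle fit on that picture is no use as a measure across the width, because it took in the pile's side face and came out 66 mm wide.
- **Stop home:** the knob top is within 0.3 px of where it should be at full travel.
- **Arm:** it is clear of everything, with the force near zero.
- **Disagreements:** before lowering, the two cameras differed by about 1.5 mm in x and 3 to 4 mm in y on how far to shift the block, so I used a compromise. A sideways force of about 4 N showed during the press and went away on release.
- **Carton and tape measure:** I kept the arm clear of both, but did not measure them again at the end.

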